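# Chase the brass nut's thread: half a turn on, a quarter back, on to depth

## Task

The brass nut of a fixator clamp is held in a tapping block with a tap standing in it; run the tap down with its yellow-knobbed crank. Crank it clockwise (seen from above) about half a turn until the pointer is at the blue mark, back a quarter turn to the white mark to free the thread, then clockwise again past blue to the red depth mark; stop there and let go of the knob. Leave the other tap, with the black knob, as it is.

Things in the scene. Friction and masses are not known exactly. Their poses are not given: they have to be found in the camera images.
- yellow_crank (a joint): Turn of the crank with the yellow knob, rad; grows clockwise seen from above, which is forward (tap goes down). Starts between -0.3 and 0.3; white mark 1.57, blue mark 3.14, red depth mark 4.71; it can turn from -0.6 to 5.5. It stays where it is left; friction takes about 2 to 4 N at the knob. The tap sinks only 1.75 mm per turn.
- yellow_axis (a point): On the vertical axis of the yellow-knobbed crank, at the top of its hub, 77 mm above the worktop. The hub is 26 mm across; a flat steel arm 14 mm wide (its top 69 mm above the worktop) leads from it to the knob and ends in a small pointer 62 mm from the axis. The marks are 20 mm stripes on top of the round grey block below (132 mm wide, 42 mm high, fixed).
- yellow_knob_mid (a point): Middle of the upright yellow crank knob, 88 mm above the worktop and 45 mm from the axis. The knob is a round cylinder 19 mm across and 36 mm high (from about 70 to 106 mm above the worktop); it spins freely on its own pin, so a gripper can hold it from above and lead it round the circle without turning the wrist.
- black_crank (a joint): Turn of the crank with the black knob on the second, otherwise like block, whose nut is of steel; same sense and marks. It stands at its depth (4.6 to 4.82) and is to stay there. Beware round the work: a glass shelf hangs 0.54 m above the worktop at x over 0.58, y under 0.03 (approach low), and a tall analyser stands at x over 0.43, y over 0.41.

How it is judged (in metres and radians):
On the way, in this order (a step that is already met when the one before it is completed fails the run):
1. the yellow-knobbed crank is turned half a turn forward, to the blue mark (within about 20 degrees) (value of joint yellow_crank between 2.79 and 3.49 rad), for 0.2 s.
2. then it is turned a quarter turn back, to the white mark (within about 20 degrees) (value of joint yellow_crank between 1.22 and 1.92 rad), for 0.2 s.
At the end, for the whole second after the job is handed in: The yellow-knobbed crank points to the red depth mark (4.71 rad, within 0.35 rad or 20 degrees), at rest and let go; the black-knobbed crank still stands at its own depth mark (within 0.35 rad) (value of joint yellow_crank between 4.36 and 5.06 rad and velocity of joint yellow_crank between -0.1 and 0.1 rad/s and value of joint black_crank between 4.36 and 5.06 rad); the robot touches nothing.
It fails at once if the crank with the black knob is turned away from its depth mark (by more than 20 degrees) (not (value of joint black_crank between 4.36 and 5.06 rad)).
It also fails if it takes over 54 s, if anything falls off the work surface, if the arm or the gripper's body presses on something with over 40 N, if the wrist force passes 120 N, or if a joint passes its speed limit or range.

## Robot

A 7-joint arm with a two-finger parallel gripper is mounted at the origin on a cart in front of the work surface, level with it; the furniture and walls round the work are solid. World frame = base frame: x ahead of the robot, y to its left, z up, the work surface at z = 0. Lengths are in mm, angles in rad, forces in N, time in s.
With the tool pointing down it reaches from about 350 to 775 mm from the base axis. Payload 3.1 kg.
Tool frame: the origin (TCP) lies at the very end of the fingers, on their centre line; the grasp point (between the pads) lies bot.grip_depth behind it (bot.grip_depth is the distance from the TCP to the grasp point, in mm); z points along the fingers, y is the direction in which the jaws open and shut (so a half turn about z gives the same grasp; the last joint's range is limited). The gripper opens to 85 mm and grips with 20 to 120 N. Pads are 22 mm wide; open, the fingers measure 114 mm over their backs; the gripper's body (76 mm by 85 mm) begins 54 mm behind the grasp point. The pads swing forward as they close: fully open they stand 13 mm farther back than shut.
Start: joints at [-1.277, 0.311, 0.014, 1.512, -0.004, 1.319, -0.027], TCP at [181.212, 519.307, 231.304] pointing down, gripper open.
Joint ranges: [-2.7, 2.7], [-0.3, 1.91], [-1.27, 1.3], [0.12, 2.57], [-1.44, 4.58], [0.2, 2.03], [-3.05, 3.05]. Speed limits (rad/s): [2.79, 2.79, 3.14, 3.14, 3.14, 3.14, 3.14].

## Interface

Orientations are given as a unit quaternion [x, y, z, w].
In Python, from station import readout, capture, camera_model, finish_job, bot gives the robot as it stands.
- The arm moves only by the shell command python3 -m pendant 'ROWS' [OPENING] [FORCE]. ROWS is JSON, a list of rows, each an object with "delta_pos": the shift along the tool's x, y, z in m, a list of three; "turn": the turn about the tool's z in degrees. A call has 1 to 12 rows; each row shifts and turns the commanded pose from where the row before left it, along the tool's axes as they then stand; what a row does not reach is not made up. A row lasts 1/12 s, in which the tool goes at most 41.7 mm and 7.16 degrees, less where a joint would pass 70% of its speed; a pose out of reach is approached as far as the arm can. A call with a gripper value outside its range is refused whole. OPENING is the finger opening in m, from 0 to 0.0854, set as the call begins (- or left out, the last holds). The fingers move at their own pace and stop on an object; FORCE is the grip in N (left out, the last holds). Time passes only in rows, so rows that do not move let the fingers close. It gives the time, the measured TCP pose, the force and the opening at its end, in the units of the state.
- readout.state(): the state, without advancing time (a new reading comes with each control period).
- capture(name): name is "side" or "top" or "wrist"; returns (picture, depth): 420x560x3 uint8, blue, green, red; 420x560 float32, mm along the optical axis (not along the pixel's ray), 0 where there is no reading.
- camera_model(name): a dict with "intrinsics" (3x3 intrinsics, pixels), "k1" (the pictures are not rectified: a ray, as slopes to the right and down, at radius r is drawn at 1 + k1 r^2 times it, then the intrinsics apply), "world_from_camera" (4x4, takes a point from camera to world coordinates). Camera axes: x right, y down, z forward; pixel columns grow to the right and rows downward; lengths in mm; the calibration is good to about 2 mm. A picture is of the moment at which its call begins: read the wrist's pose just before it. camera_model takes no time and is no camera call; for the wrist camera it gives the pose at the moment of the call.
- finish_job(): hands the job in, once; it reports no verdict.
The state is a dict: "clock": time; "joint_pos": joint angles; "joint_velocities": joint speeds; "joint_efforts": joint torques, N m; "tcp_pos": TCP position; "tcp_rot": TCP orientation; "wrist_force": force on the tool from outside, world axes, zero at the start; "ft_torque": the same for the moment, N m; "width": opening from 0.0 (shut) to 1.0 (fully open).
Only numpy, scipy, OpenCV 4.12 (cv2) and the standard library are available. Lean on these libraries where they do the work, as an engineer would, in place of code of your own. Each camera call takes 0.05 s, during which the arm holds its last target.

## Working session

There is one attempt and no reset: what is moved stays moved. The work goes in short steps, Python scripts to look and compute and a shell command to move; the robot and the scene stay as the last step left them, time stands still between calls to the robot, and variables do not carry over. Pictures are saved under pics/ and viewed, and the job is handed in when it is done.

```bash
ls; mkdir -p pics
cat > h.py <<'E'
import numpy as np, cv2
from station import readout, capture, camera_model, bot
def px2plane(cm,u,v,z):
    K=np.array(cm["intrinsics"]);T=np.array(cm["world_from_camera"]);k1=cm["k1"]
    p=cv2.undistortPoints(np.array([[[u,v]]],float),K,np.array([k1,0,0,0.]))[0,0]
    d=T[:3,:3]@np.array([p[0],p[1],1]);o=T[:3,3]
    return o+d*(z-o[2])/d[2]
E
python3 - <<'E'
from h import *
s=readout.state();print(s, bot.grip_depth)
for n in("top","side"):
    p,d=capture(n);cv2.imwrite(f"pics/{n}0.png",p);print(n,np.array(camera_model(n)["world_from_camera"]).round(2).tolist())
    np.save(f"{n}0.npy",d)
E
```

```text
pics
{'clock': 0.0, 'joint_pos': array([-1.27670703,  0.31169865,  0.01401305,  1.5130613 , -0.00439756,
        1.31920102, -0.0271997 ]), 'joint_velocities': array([ 7.66352034e-04, -8.17461332e-04, -2.30848368e-04,  4.39099130e-04,
        2.16556800e-04,  7.95056786e-05, -7.39729909e-06]), 'joint_efforts': array([-4.14721617e-04, -3.79914236e+01,  1.45901302e-01, -2.30593908e+01,
        1.23390154e-02,  1.38212327e-02,  3.19764418e-06]), 'tcp_pos': array([180.99214187, 518.59191786, 230.23424752]), 'tcp_rot': array([ 1.67078447e-01,  9.85942912e-01, -1.15994555e-03, -1.43649213e-04]), 'wrist_force': array([-0.50207464, -0.42641628,  0.16640257]), 'ft_torque': array([0.04156471, 0.0134553 , 0.00879473]), 'width': 1.002477747067457} 18.700000000000003
top [[0.03, -1.0, 0.05, 456.75], [-1.0, -0.03, 0.03, -37.19], [-0.02, -0.05, -1.0, 961.14], [0.0, 0.0, 0.0, 1.0]]
side [[0.69, -0.61, 0.39, 165.51], [-0.72, -0.59, 0.36, -345.14], [0.01, -0.53, -0.85, 828.33], [0.0, 0.0, 0.0, 1.0]]
```

View pics/top0.png

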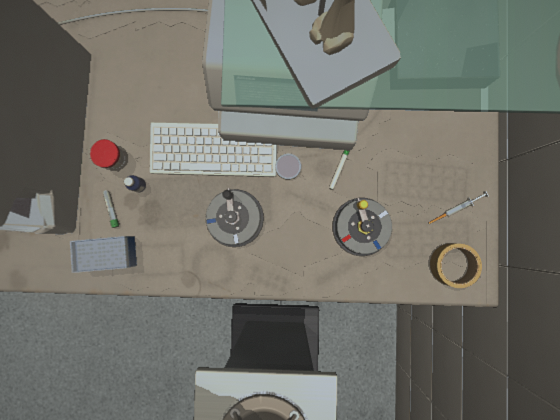

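View pics/side0.png

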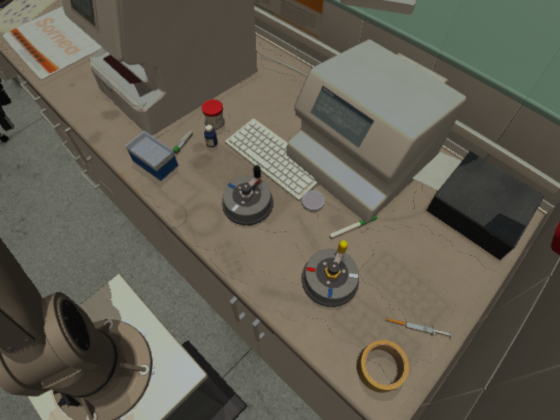

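The top view shows the yellow knob at about (363,204), with its block near (362,227). The black-knobbed block is near (235,217). I'll zoom in and measure.

Run:
```python
from h import *
for n,c in(("top",(362,226)),("side",(335,270))):
    p=cv2.imread(f"pics/{n}0.png");cm=camera_model(n);d=np.load(n+"0.npy")
    h=cv2.cvtColor(p,cv2.COLOR_BGR2HSV)
    for nm,lo,hi in(("yel",(22,150,120),(34,255,255)),("red",(0,150,80),(6,255,255)),("blue",(105,100,50),(125,255,255))):
        m=cv2.inRange(h,lo,hi)
        k,l,st,ce=cv2.connectedComponentsWithStats(m)
        for i in range(1,k):
            if st[i,4]>5 and np.hypot(*(ce[i]-c))<75:
                z={"yel":106}.get(nm,42)
                print(n,nm,st[i],ce[i].round(1),px2plane(cm,*ce[i],z).round(1))
    x,y=c
    crop=cv2.resize(p[y-45:y+45,x-60:x+60],None,fx=6,fy=6,interpolation=cv2.INTER_CUBIC);cv2.imwrite(f"pics/{n}_z.png",crop)
```

```text
top yel [359 200   9   9  24] [362.9 204. ] [ 524.  -189.3  106. ]
top red [342 235   9   7  31] [345.9 238. ] [ 454.3 -165.2   42. ]
top blue [373 241   8   8  32] [376.6 244.4] [ 442.2 -231.6   42. ]
side yel [340 240   8   8  50] [343.3 243.6] [ 523.5 -194.7  106. ]
side yel [327 274   4   2   6] [328.5 274.5] [ 448.1 -217.1  106. ]
side red [306 267   9   5  32] [310.2 268.8] [ 455.2 -167.5   42. ]
side blue [328 289   4   8  29] [329.7 292.8] [ 442.8 -234.6   42. ]
```

View pics/top_z.png

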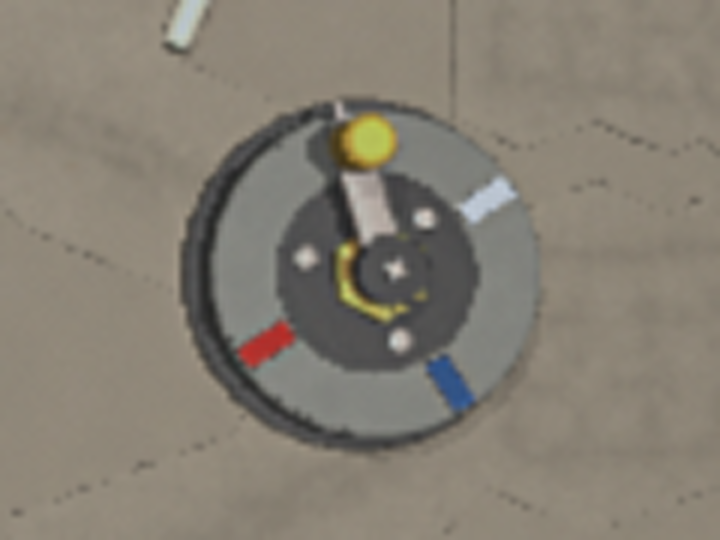

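View pics/side_z.png

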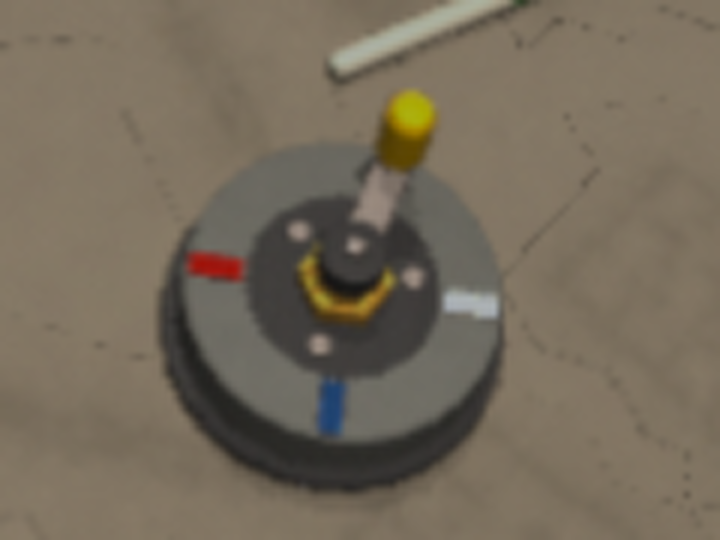

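Run:
```python
from h import *
f=lambda x,y,o:((x+.5)/6-.5+o[0],(y+.5)/6-.5+o[1])
ct=camera_model("top");cs=camera_model("side");ot=(302,181);os=(275,225)
P=lambda c,o,x,y,z:px2plane(c,*f(x,y,o),z)[:2]
for n,c,o,pts in(("top",ct,ot,dict(hub=(395,268,77),white=(488,198,42),red=(267,345,42),blue=(450,384,42),knob=(371,139,106))),
 ("side",cs,os,dict(hub=(356,245,77),white=(470,303,42),red=(215,267,42),blue=(331,406,42),knob=(411,112,106)))):
    q={k:P(c,o,*v) for k,v in pts.items()}
    for k in q:print(n,k,q[k].round(1))
    mid=(q["white"]+q["red"])/2;print("mid",mid.round(1))
    for k in("white","blue","red"):
        d=q[k]-mid;print(k,np.hypot(*d).round(1),np.degrees(np.arctan2(d[1],d[0])).round(1))
    for cc in("hub",):
        d=q["knob"]-q["hub"];print("knob",np.hypot(*d).round(1),np.degrees(np.arctan2(d[1],d[0])).round(1))
```

```text
top hub [ 482.1 -204.6]
top white [ 509.3 -244.2]
top red [ 454.1 -165.7]
top blue [ 441.9 -231.6]
top knob [ 524.5 -190.3]
mid [ 481.7 -205. ]
white 48.0 -54.9
blue 47.9 -146.2
red 48.0 125.1
knob 44.7 18.6
side hub [ 483.4 -206.9]
side white [ 509.5 -245.8]
side red [ 455.2 -168.3]
side blue [ 443.8 -234.1]
side knob [ 523.9 -193.8]
mid [ 482.3 -207.1]
white 47.3 -54.9
blue 47.1 -145.0
red 47.3 125.1
knob 42.6 17.9
```

```bash
python3 -m pendant '[{"delta_pos":[0,0,0.004],"turn":7.1},{"delta_pos":[0,0,0.004],"turn":7.1},{"delta_pos":[0,0,0.004],"turn":7.1},{"delta_pos":[0,0,0.004],"turn":7.1},{"delta_pos":[0,0,0.004],"turn":7.1},{"delta_pos":[0,0,0.004],"turn":7.1},{"delta_pos":[0,0,0.004],"turn":7.1},{"delta_pos":[0,0,0.004],"turn":7.1},{"delta_pos":[0,0,0.004],"turn":7.1},{"delta_pos":[0,0,0.004],"turn":6.9},{"delta_pos":[0,0,0],"turn":0}]'; python3 -c "
from h import *
print(readout.state()['joint_pos'].round(3))"
```

```text
clock: 1.02
tcp_pos: [180.8, 518.3, 189.8]
tcp_rot: [0.708, 0.706, -0.001, 0.001]
wrist_force: [0.4, -0.0, -0.2]
width: 1.001
[-1.427  0.338  0.212  1.586 -0.074  1.228 -1.204]
```

```bash
python3 -m pendant '[{"delta_pos":[-0.03,0.014,0],"turn":0},{"delta_pos":[-0.03,0.014,0],"turn":0},{"delta_pos":[-0.03,0.014,0],"turn":0},{"delta_pos":[-0.03,0.014,0],"turn":0},{"delta_pos":[-0.03,0.014,0],"turn":0},{"delta_pos":[-0.03,0.014,0],"turn":0},{"delta_pos":[-0.03,0.014,0],"turn":0},{"delta_pos":[-0.03,0.014,0],"turn":0},{"delta_pos":[-0.03,0.014,0],"turn":0},{"delta_pos":[-0.03,0.014,0],"turn":0},{"delta_pos":[-0.03,0.014,0],"turn":0},{"delta_pos":[-0.03,0.014,0],"turn":0}]'; python3 -c "
from h import *
print(readout.state()['joint_pos'].round(3))"
```

```text
clock: 2.02
tcp_pos: [349.3, 157.6, 191.5]
tcp_rot: [0.706, 0.708, 0.0, -0.0]
wrist_force: [0.1, -0.4, 0.5]
width: 1.001
[-0.997 -0.02   0.526  1.998  0.011  1.161 -0.472]
```

```bash
python3 -m pendant '[{"delta_pos":[-0.03,0.015,0],"turn":0},{"delta_pos":[-0.03,0.015,0],"turn":0},{"delta_pos":[-0.03,0.015,0],"turn":0},{"delta_pos":[-0.03,0.015,0],"turn":0},{"delta_pos":[-0.03,0.015,0],"turn":0},{"delta_pos":[-0.03,0.015,0],"turn":0},{"delta_pos":[-0.03,0.015,0],"turn":0},{"delta_pos":[-0.03,0.015,0],"turn":0},{"delta_pos":[-0.03,0.015,0],"turn":0},{"delta_pos":[-0.03,0.015,0],"turn":0},{"delta_pos":[-0.03,0.015,0],"turn":0},{"delta_pos":[-0.02,0.010,0],"turn":0}]' 0.055 30
python3 - <<'E'
from h import *
print(readout.state()['joint_pos'].round(3),readout.state()['tcp_pos'])
p,d=capture("wrist");cv2.imwrite("pics/w1.png",p)
p,d=capture("side");cv2.imwrite("pics/s1.png",p)
print(readout.state()['tcp_pos'])
E
```

```text
clock: 3.02
tcp_pos: [524.3, -194.4, 191.1]
tcp_rot: [0.707, 0.707, -0.001, 0.001]
wrist_force: [-0.6, -0.1, 0.5]
width: 0.641
[-0.266  0.441  0.829  1.575 -0.333  1.273  0.615] [ 524.29611965 -194.41606815  191.11558608]
[ 523.79437262 -196.18750142  191.22069472]
```

View pics/w1.png

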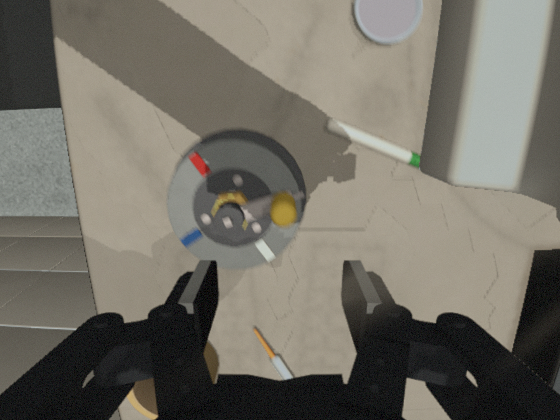

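View pics/s1.png

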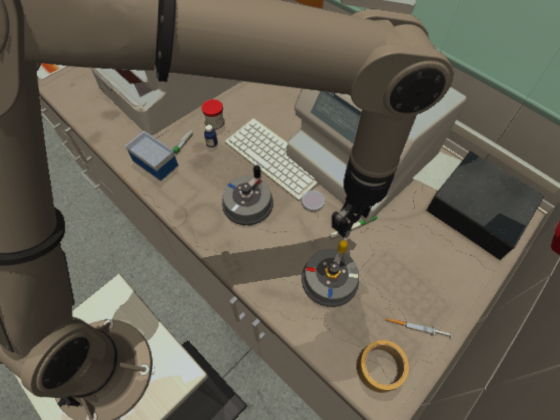

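The wrist picture shows the yellow knob near (284,208) and the hub near (230,217), with nothing between the fingers. I'll cross-check the position with the wrist view.

Run:
```python
from h import *
p=cv2.imread("pics/w1.png");cm=camera_model("wrist");s=readout.state()
print(s['tcp_pos'].round(1))
h=cv2.cvtColor(p,cv2.COLOR_BGR2HSV)
for nm,lo,hi,z in(("yel",(18,150,60),(34,255,255),100),("red",(0,150,60),(6,255,255),42),("blue",(105,100,40),(125,255,255),42)):
    k,l,st,ce=cv2.connectedComponentsWithStats(cv2.inRange(h,lo,hi))
    for i in range(1,k):
        if st[i,4]>40: print(nm,st[i],ce[i].round(1),px2plane(cm,*ce[i],z).round(1))
print(px2plane(cm,265,250,42).round(1))
```

```text
[ 523.8 -196.2  191.2]
yel [271 194  25  31 614] [282.9 209.2] [ 527.  -192.8  100. ]
red [191 153  18  22 192] [199.6 164. ] [ 457.4 -170.6   42. ]
blue [182 230  19  16 139] [191.1 237.2] [ 445.  -236.7   42. ]
[ 511.3 -249.2   42. ]
```

```bash
python3 -m pendant '[{"delta_pos":[0.004,0.0015,0],"turn":0},{"delta_pos":[0,0,0.015],"turn":0},{"delta_pos":[0,0,0.015],"turn":0},{"delta_pos":[0,0,0.015],"turn":0},{"delta_pos":[0,0,0.015],"turn":0},{"delta_pos":[0,0,0.01],"turn":0},{"delta_pos":[0,0,0],"turn":0},{"delta_pos":[0,0,0],"turn":0}]'
python3 - <<'E'
from h import *
print(readout.state()['joint_pos'].round(3),readout.state()['tcp_pos'])
p,d=capture("wrist");cv2.imwrite("pics/w2.png",p)
E
```

```text
clock: 3.78
tcp_pos: [525.2, -185.3, 121.1]
tcp_rot: [0.706, 0.708, 0.0, -0.001]
wrist_force: [0.7, 0.5, 0.5]
width: 0.644
[-0.254  0.502  0.791  1.675 -0.389  1.13   0.647] [ 525.15900338 -185.31164777  121.13885977]
```

View pics/w2.png

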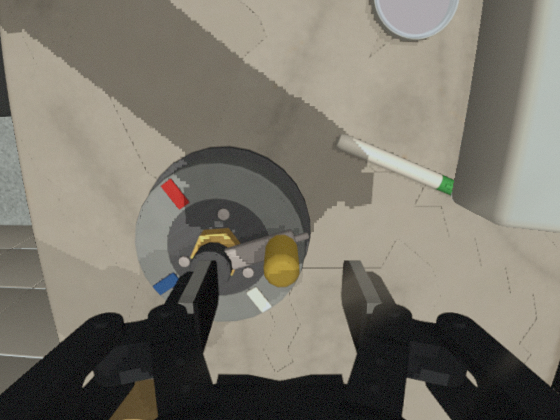

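```bash
python3 -m pendant '[{"delta_pos":[-0.007,0,0],"turn":0},{"delta_pos":[0,0,0.01],"turn":0},{"delta_pos":[0,0,0],"turn":0},{"delta_pos":[0,0,0],"turn":0},{"delta_pos":[0,0,0],"turn":0}]'
python3 - <<'E'
from h import *
print(readout.state()['tcp_pos'])
p,d=capture("wrist");cv2.imwrite("pics/w3.png",p)
print(readout.state()['tcp_pos'])
E
```

```text
clock: 4.25
tcp_pos: [525.2, -193.9, 111.2]
tcp_rot: [0.707, 0.707, -0.0, -0.0]
wrist_force: [-0.2, -0.3, -1.3]
width: 0.64
[ 525.17024763 -193.92011224  111.17793724]
[ 525.32961    -193.93088915  111.34671561]
```

View pics/w3.png

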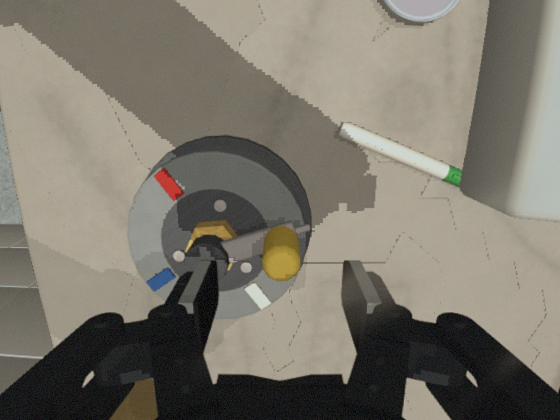

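```bash
python3 -m pendant '[{"delta_pos":[0.001,0,0.01],"turn":0},{"delta_pos":[0,0,0.01],"turn":0},{"delta_pos":[0,0,0.01],"turn":0},{"delta_pos":[0,0,0],"turn":0},{"delta_pos":[0,0,0],"turn":0}]'; python3 -m pendant '[{"delta_pos":[0,0,0],"turn":0},{"delta_pos":[0,0,0],"turn":0},{"delta_pos":[0,0,0],"turn":0},{"delta_pos":[0,0,0],"turn":0},{"delta_pos":[0,0,0],"turn":0},{"delta_pos":[0,0,0],"turn":0},{"delta_pos":[0,0,0],"turn":0},{"delta_pos":[0,0,0],"turn":0}]' 0.0 30
python3 - <<'E'
from h import *
p,d=capture("wrist");cv2.imwrite("pics/w4.png",p)
E
```

```text
clock: 4.72
tcp_pos: [524.3, -192.4, 80.0]
tcp_rot: [0.707, 0.707, -0.001, -0.001]
wrist_force: [-0.5, -0.0, 0.5]
width: 0.649
clock: 5.38
tcp_pos: [525.9, -193.2, 81.9]
tcp_rot: [0.707, 0.707, 0.0, 0.001]
wrist_force: [1.9, -0.2, 3.5]
width: 0.207
```

View pics/w4.png

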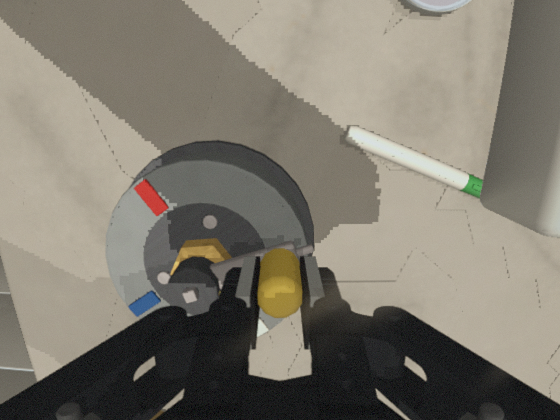

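```bash
cat > orb.py <<'E'
import numpy as np,sys
a0,a1,n=float(sys.argv[1]),float(sys.argv[2]),int(sys.argv[3])
a=np.radians(np.linspace(a0,a1,n+1));p=45*np.c_[np.cos(a),np.sin(a)]
for i,d in enumerate(np.diff(p,axis=0)):print(np.degrees(a[i+1]).round(1),"[%.1f,%.1f]"%(d[1],d[0]), end="; ")
print(p[-1]+[483,-206.5])
E
python3 orb.py 18 -64 12;python3 orb.py -64 -145 12
```

```text
11.2 [-5.2,1.4]; 4.3 [-5.3,0.7]; -2.5 [-5.4,0.1]; -9.3 [-5.3,-0.6]; -16.2 [-5.2,-1.2]; -23.0 [-5.1,-1.8]; -29.8 [-4.8,-2.4]; -36.7 [-4.5,-2.9]; -43.5 [-4.1,-3.5]; -50.3 [-3.7,-3.9]; -57.2 [-3.2,-4.3]; -64.0 [-2.6,-4.7]; [ 502.72670161 -246.94573208]
-70.8 [-2.0,-4.9]; -77.5 [-1.4,-5.1]; -84.2 [-0.8,-5.2]; -91.0 [-0.2,-5.3]; -97.8 [0.4,-5.3]; -104.5 [1.0,-5.2]; -111.2 [1.6,-5.0]; -118.0 [2.2,-4.8]; -124.8 [2.8,-4.5]; -131.5 [3.3,-4.2]; -138.2 [3.7,-3.8]; -145.0 [4.2,-3.3]; [ 446.13815801 -232.31093964]
```

```bash
python3 -m pendant '[{"delta_pos":[-0.0052,0.0014,0],"turn":0},{"delta_pos":[-0.0053,0.0007,0],"turn":0},{"delta_pos":[-0.0054,0.0001,0],"turn":0},{"delta_pos":[-0.0053,-0.0006,0],"turn":0}]'; python3 -m pendant '[{"delta_pos":[-0.0052,-0.0012,0],"turn":0},{"delta_pos":[-0.0051,-0.0018,0],"turn":0},{"delta_pos":[-0.0048,-0.0024,0],"turn":0},{"delta_pos":[-0.0045,-0.0029,0],"turn":0},{"delta_pos":[-0.0041,-0.0035,0],"turn":0},{"delta_pos":[-0.0037,-0.0039,0],"turn":0},{"delta_pos":[-0.0032,-0.0043,0],"turn":0},{"delta_pos":[-0.0026,-0.0047,0],"turn":0},{"delta_pos":[0,0,0],"turn":0},{"delta_pos":[0,0,0],"turn":0}]'
python3 - <<'E'
from h import *
print(readout.state()['joint_pos'].round(3))
p,d=capture("wrist");cv2.imwrite("pics/w5.png",p)
E
```

```text
clock: 5.77
tcp_pos: [527.8, -212.6, 81.7]
tcp_rot: [0.707, 0.707, 0.001, -0.001]
wrist_force: [0.7, 2.6, 4.5]
width: 0.209
clock: 6.6
tcp_pos: [500.3, -248.6, 81.3]
tcp_rot: [0.708, 0.706, -0.001, -0.0]
wrist_force: [-1.5, -0.9, 6.4]
width: 0.209
[-0.115  0.553  0.769  1.713 -0.431  1.054  0.796]
```

View pics/w5.png

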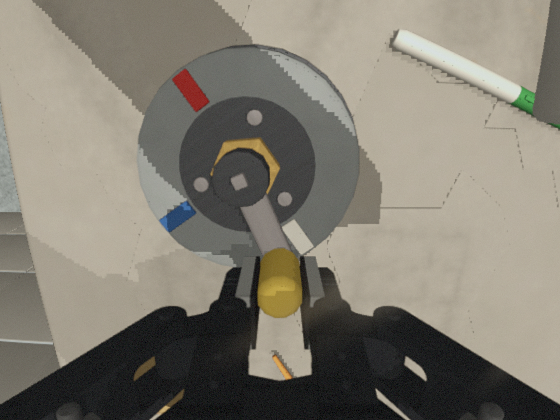

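```bash
python3 -m pendant '[{"delta_pos":[-0.0018,-0.0049,0],"turn":0},{"delta_pos":[-0.0014,-0.0051,0],"turn":0},{"delta_pos":[-0.0008,-0.0052,0],"turn":0},{"delta_pos":[-0.0002,-0.0053,0],"turn":0},{"delta_pos":[0.0004,-0.0053,0],"turn":0},{"delta_pos":[0.0010,-0.0052,0],"turn":0},{"delta_pos":[0.0016,-0.0050,0],"turn":0},{"delta_pos":[0.0022,-0.0048,0],"turn":0},{"delta_pos":[0.0028,-0.0045,0],"turn":0},{"delta_pos":[0.0033,-0.0042,0],"turn":0}]'; python3 -m pendant '[{"delta_pos":[0.0037,-0.0038,0],"turn":0},{"delta_pos":[0.002,-0.0016,0],"turn":0},{"delta_pos":[0,0,0],"turn":0},{"delta_pos":[0,0,0],"turn":0},{"delta_pos":[0,0,0],"turn":0},{"delta_pos":[0,0,0],"turn":0}]'
python3 - <<'E'
from h import *
p,d=capture("wrist");cv2.imwrite("pics/w6.png",p)
t=readout.state()['tcp_pos'];print(t,np.degrees(np.arctan2(t[1]+206.5,t[0]-483)))
E
```

```text
clock: 7.48
tcp_pos: [452.1, -239.8, 81.2]
tcp_rot: [0.707, 0.707, 0.0, -0.0]
wrist_force: [3.0, -0.8, 0.4]
width: 0.206
clock: 7.98
tcp_pos: [446.5, -233.4, 81.0]
tcp_rot: [0.707, 0.707, 0.0, -0.001]
wrist_force: [-0.6, 3.2, 3.1]
width: 0.211
[ 446.50558723 -233.41819095   80.99198315] -143.58760390428972
```

View pics/w6.png

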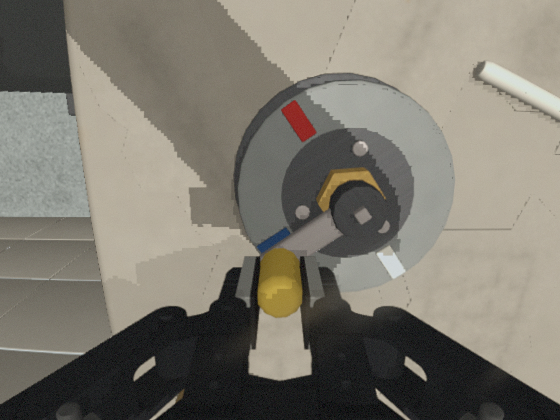

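The arm lies beside the blue mark at (272,240), and the angle estimate is about -144° against -145°. I'll dwell a little longer, then turn back to white.

```bash
python3 orb.py -144 -54 14
```

```text
-137.6 [-3.9,3.2]; -131.1 [-3.5,3.6]; -124.7 [-3.1,4.0]; -118.3 [-2.6,4.3]; -111.9 [-2.1,4.6]; -105.4 [-1.6,4.8]; -99.0 [-1.1,4.9]; -92.6 [-0.5,5.0]; -86.1 [0.1,5.0]; -79.7 [0.6,5.0]; -73.3 [1.2,4.9]; -66.9 [1.7,4.7]; -60.4 [2.2,4.5]; -54.0 [2.7,4.2]; [ 509.45033635 -242.90576475]
```

```bash
python3 orb.py -54 -235 26
```

```text
-61.0 [-2.9,-4.6]; -67.9 [-2.4,-4.9]; -74.9 [-1.7,-5.2]; -81.8 [-1.1,-5.4]; -88.8 [-0.4,-5.4]; -95.8 [0.2,-5.5]; -102.7 [0.9,-5.4]; -109.7 [1.5,-5.2]; -116.7 [2.2,-5.0]; -123.6 [2.7,-4.7]; -130.6 [3.3,-4.4]; -137.5 [3.8,-3.9]; -144.5 [4.2,-3.4]; -151.5 [4.6,-2.9]; -158.4 [4.9,-2.3]; -165.4 [5.2,-1.7]; -172.3 [5.4,-1.1]; -179.3 [5.4,-0.4]; -186.3 [5.5,0.3]; -193.2 [5.4,0.9]; -200.2 [5.2,1.6]; -207.2 [5.0,2.2]; -214.1 [4.7,2.8]; -221.1 [4.3,3.3]; -228.0 [3.9,3.8]; -235.0 [3.4,4.3]; [ 457.18906036 -169.63815801]
```

```bash
python3 -m pendant '[{"delta_pos":[0,0,0],"turn":0},{"delta_pos":[0,0,0],"turn":0},{"delta_pos":[-0.0039,0.0032,0],"turn":0},{"delta_pos":[-0.0035,0.0036,0],"turn":0},{"delta_pos":[-0.0031,0.0040,0],"turn":0},{"delta_pos":[-0.0026,0.0043,0],"turn":0},{"delta_pos":[-0.0021,0.0046,0],"turn":0},{"delta_pos":[-0.0016,0.0048,0],"turn":0},{"delta_pos":[-0.0011,0.0049,0],"turn":0},{"delta_pos":[-0.0005,0.0050,0],"turn":0}]'; python3 -m pendant '[{"delta_pos":[0.0001,0.0050,0],"turn":0},{"delta_pos":[0.0006,0.0050,0],"turn":0},{"delta_pos":[0.0012,0.0049,0],"turn":0},{"delta_pos":[0.0017,0.0047,0],"turn":0},{"delta_pos":[0.0022,0.0045,0],"turn":0},{"delta_pos":[0.0027,0.0042,0],"turn":0},{"delta_pos":[0,0,0],"turn":0},{"delta_pos":[0,0,0],"turn":0},{"delta_pos":[0,0,0],"turn":0},{"delta_pos":[0,0,0],"turn":0},{"delta_pos":[0,0,0],"turn":0},{"delta_pos":[0,0,0],"turn":0}]'
python3 - <<'E'
from h import *
p,d=capture("wrist");cv2.imwrite("pics/w7.png",p)
t=readout.state()['tcp_pos'];print(t,np.degrees(np.arctan2(t[1]+206.5,t[0]-483)))
E
```

```text
clock: 8.87
tcp_pos: [481.5, -252.3, 81.1]
tcp_rot: [0.707, 0.707, 0.0, -0.001]
wrist_force: [-3.0, 5.9, 5.9]
width: 0.204
clock: 9.87
tcp_pos: [509.0, -244.1, 81.3]
tcp_rot: [0.707, 0.707, -0.0, -0.001]
wrist_force: [-3.7, 4.9, 7.3]
width: 0.206
[ 509.0042303  -244.11374273   81.26024407] -55.34198806001945
```

View pics/w7.png

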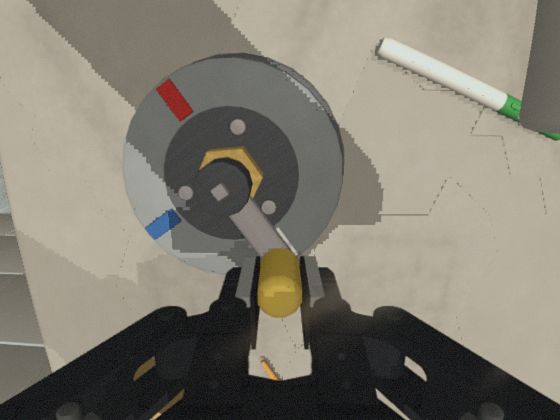

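The arm now covers the white mark at (285,238), and it held there for about 0.5 s. Next I'll turn forward past blue to red.

```bash
python3 -m pendant '[{"delta_pos":[-0.0029,-0.0046,0],"turn":0},{"delta_pos":[-0.0024,-0.0049,0],"turn":0},{"delta_pos":[-0.0017,-0.0052,0],"turn":0},{"delta_pos":[-0.0011,-0.0054,0],"turn":0},{"delta_pos":[-0.0004,-0.0054,0],"turn":0},{"delta_pos":[0.0002,-0.0055,0],"turn":0},{"delta_pos":[0.0009,-0.0054,0],"turn":0},{"delta_pos":[0.0015,-0.0052,0],"turn":0},{"delta_pos":[0.0022,-0.0050,0],"turn":0},{"delta_pos":[0.0027,-0.0047,0],"turn":0},{"delta_pos":[0.0033,-0.0044,0],"turn":0},{"delta_pos":[0.0038,-0.0039,0],"turn":0}]'; python3 -m pendant '[{"delta_pos":[0.0042,-0.0034,0],"turn":0},{"delta_pos":[0.0046,-0.0029,0],"turn":0},{"delta_pos":[0,0,0],"turn":0},{"delta_pos":[0,0,0],"turn":0}]'
python3 - <<'E'
from h import *
t=readout.state()['tcp_pos'];print(t,np.degrees(np.arctan2(t[1]+206.5,t[0]-483)),readout.state()['joint_pos'].round(2))
E
```

```text
clock: 10.92
tcp_pos: [451.4, -239.2, 81.2]
tcp_rot: [0.707, 0.707, -0.0, 0.002]
wrist_force: [5.1, 0.5, -3.9]
width: 0.204
clock: 11.25
tcp_pos: [444.0, -229.5, 81.2]
tcp_rot: [0.707, 0.707, -0.0, 0.0]
wrist_force: [3.7, 2.0, -3.5]
width: 0.208
[ 443.97762433 -229.53089364   81.16262529] -149.45101815126827 [-0.18  0.44  0.81  1.88 -0.38  0.98  0.8 ]
```

```bash
python3 -m pendant '[{"delta_pos":[0.0049,-0.0023,0],"turn":0},{"delta_pos":[0.0052,-0.0017,0],"turn":0},{"delta_pos":[0.0054,-0.0011,0],"turn":0},{"delta_pos":[0.0054,-0.0004,0],"turn":0},{"delta_pos":[0.0055,0.0003,0],"turn":0},{"delta_pos":[0.0054,0.0009,0],"turn":0},{"delta_pos":[0.0052,0.0016,0],"turn":0},{"delta_pos":[0.0050,0.0022,0],"turn":0},{"delta_pos":[0,0,0],"turn":0},{"delta_pos":[0,0,0],"turn":0}]'
python3 - <<'E'
from h import *
t=readout.state()['tcp_pos'];print(t,np.degrees(np.arctan2(t[1]+206.5,t[0]-483)),readout.state()['joint_pos'].round(2))
E
```

```text
clock: 12.08
tcp_pos: [443.2, -186.1, 81.0]
tcp_rot: [0.707, 0.707, 0.0, -0.001]
wrist_force: [2.0, -0.9, -5.7]
width: 0.207
[ 443.22136642 -186.13642126   81.00856435] 152.89107048637175 [-0.28  0.4   0.81  1.92 -0.36  0.96  0.7 ]
```

```bash
python3 -m pendant '[{"delta_pos":[0.0047,0.0028,0],"turn":0},{"delta_pos":[0.0043,0.0033,0],"turn":0},{"delta_pos":[0.0039,0.0038,0],"turn":0},{"delta_pos":[0.0034,0.0043,0],"turn":0},{"delta_pos":[0,0,0],"turn":0},{"delta_pos":[0,0,0],"turn":0},{"delta_pos":[0,0,0],"turn":0}]'
python3 - <<'E'
from h import *
p,d=capture("wrist");cv2.imwrite("pics/w8.png",p)
t=readout.state()['tcp_pos'];print(t,np.degrees(np.arctan2(t[1]+206.5,t[0]-483)))
E
```

```text
clock: 12.67
tcp_pos: [458.2, -169.6, 81.0]
tcp_rot: [0.707, 0.707, 0.001, -0.001]
wrist_force: [1.7, 0.5, -8.2]
width: 0.21
[ 458.17459337 -169.685252     80.98245724] 123.99309532059685
```

View pics/w8.png

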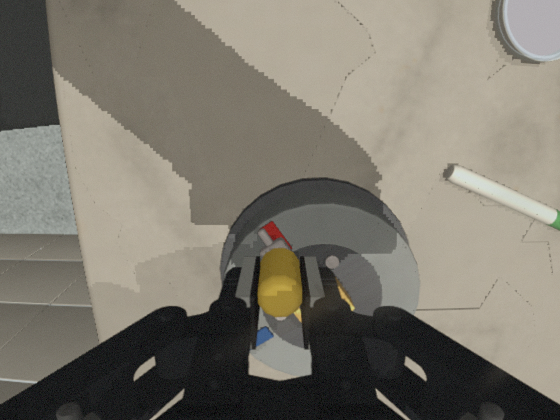

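The pointer at (265,236) is beside the red mark at (276,233), allowing for parallax. I'll release and lift.

```bash
python3 -m pendant '[{"delta_pos":[0,0,0],"turn":0},{"delta_pos":[0,0,0],"turn":0},{"delta_pos":[0,0,0],"turn":0},{"delta_pos":[0,0,0],"turn":0},{"delta_pos":[0,0,0],"turn":0},{"delta_pos":[0,0,0],"turn":0}]' 0.05; python3 -m pendant '[{"delta_pos":[0,0,-0.005],"turn":0},{"delta_pos":[0,0,-0.01],"turn":0},{"delta_pos":[0,0,-0.015],"turn":0},{"delta_pos":[0,0,-0.02],"turn":0},{"delta_pos":[0,0,-0.02],"turn":0},{"delta_pos":[0,0,-0.02],"turn":0},{"delta_pos":[0,0,-0.01],"turn":0},{"delta_pos":[0,0,0],"turn":0},{"delta_pos":[0,0,0],"turn":0},{"delta_pos":[0,0,0],"turn":0}]'
python3 - <<'E'
from h import *
for n in("wrist","side"):
    p,d=capture(n);cv2.imwrite(f"pics/{n}9.png",p)
s=readout.state();print(s['tcp_pos'],abs(s['joint_velocities']).max())
E
```

```text
clock: 13.22
tcp_pos: [458.1, -171.4, 81.7]
tcp_rot: [0.707, 0.707, 0.0, 0.0]
wrist_force: [0.3, -0.6, 0.1]
width: 0.584
clock: 14.05
tcp_pos: [457.1, -170.7, 180.4]
tcp_rot: [0.707, 0.707, -0.0, -0.001]
wrist_force: [-0.8, 0.1, -0.2]
width: 0.586
[ 456.85399723 -170.68047747  180.043516  ] 0.004394471130681992
```

View pics/wrist9.png

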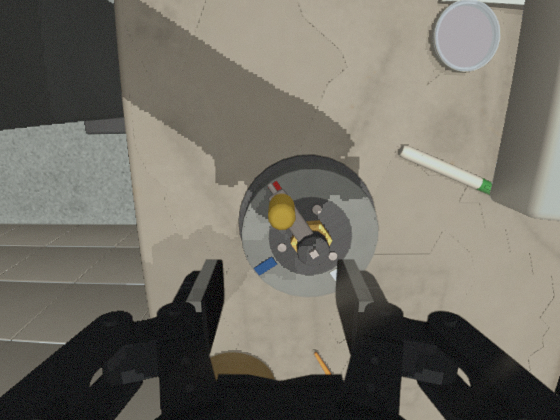

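View pics/side9.png

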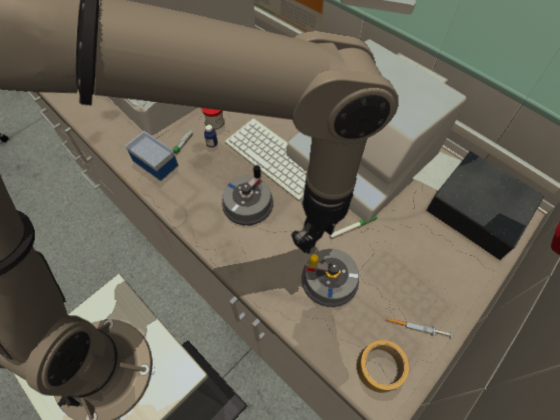

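The crank's arm points at the red mark, with the knob near (282,210) and the red mark at (277,187). The black crank looks unchanged. One numeric check, then I'll hand in.

Run:
```python
from h import *
cm=camera_model("wrist");p=cv2.imread("pics/wrist9.png")
m=cv2.inRange(cv2.cvtColor(p,cv2.COLOR_BGR2HSV),(18,150,60),(34,255,255))
k,l,st,ce=cv2.connectedComponentsWithStats(m);i=1+st[1:,4].argmax();print(st[i],ce[i])
a=px2plane(cm,*ce[i],95);h=px2plane(cm,314,254,77);print(a,h)
for c in(h[:2],np.array([483,-206.5])):
    d=a[:2]-c;print(np.hypot(*d),"crank rad",np.radians((35-np.degrees(np.arctan2(d[1],d[0])))%360))
```

```text
[268 194  27  36 768] [281.25911458 211.71223958]
[ 458.68354447 -166.74103481   95.        ] [ 483.80684675 -206.13744821   77.        ]
46.72534329594643 crank rad 4.755570620576802
46.60542160007093 crank rad 4.774351273720781
```

```bash
python3 -c "
from station import finish_job,readout
finish_job();print(readout.state()['clock'])"
```

```text
the job is handed in; nothing more can be done
the job is handed in; nothing more can be done
```

I ran the tap down as asked and handed the job in at about 14 s, well under the 54 s limit; no verdict is reported.

- **Sequence:** I gripped the yellow knob from above at 30 N and led it clockwise to blue. I held it there for about 0.5 s, took it back to white for about 0.5 s, then went forward past blue to red. I then opened the fingers and lifted 100 mm clear.
- **Angles:** From the tool position, the crank stood at about -144° at blue (mark -145°), -55° at white (mark -55°) and 124° at red (mark 125°). After release, the wrist camera put the crank at 4.76 to 4.77 rad, against the 4.71 rad red mark and within the 0.35 rad tolerance.
- **Forces and rest:** The wrist force readings at the end of each move stayed under about 10 N. After the lift they were near zero and the arm was at rest.
- **Black crank:** It looked unmoved in the last side picture. I checked it by eye only and did not measure its angle.
- **Disagreements:** The cameras differed by about 2 mm on the axis position. One tool reading early in the approach was about 7 mm off because the arm was still settling, and I corrected that before descending.

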